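# Top up the pile of braid reels by feel

## Task

Put the loose flat blue reel of desolder braid flat, blue side up and centred on top of the pile of the same blue reels standing in the grey cup. How high the pile stands is not known, so lower the held reel gently until you feel it rest on the pile, and only then let go: do not drop it or press hard. Leave the white jar with the black lid and the loose green-flanged solder reel where they stand.

Things in the scene. Friction and masses are not known exactly. Their poses are not given: they have to be found in the camera images.
- solder_wick: the loose reel of desolder braid: a flat disc, blue on top, 52 mm across and 11 mm high, 24 to 45 g, lying flat on the table; 2 mm flanges below and on top with a groove between. Origin: centre of its underside, z up. Grip it from above across its diameter, at any yaw, with the fingertips about 2 mm above the table.
- braid_cup: fixed, round, shallow grey cup, 80 mm across the foot, 68 mm across the rim, 28 mm high. Origin: centre of its underside on the table, z up. A rigid pile of blue braid reels (52 mm across) stands in it on its axis; the pile's flat top is anywhere from 42 to 85 mm above the table. A like cup, not listed, over 13 cm away, holds white reels with green flanges: not that one.
- parts_jar: bystander: loose white jar with a black lid, 54 mm in diameter, 49 mm high, on the table. Origin at the centre of its underside. Leave it alone.
- solder_reel: bystander: loose reel of solder wire with green flanges, 52 mm in diameter, 42 mm high, upright on the table. Origin at the centre of its underside. Leave it alone.
Things that resemble listed ones, but are neither listed nor needed, are in the scene too. Of the things like the solder_wick, leave any that is red or yellow; of the rest the larger one is meant.

How it is judged:
By the outcome, as a careful person would: the job done as asked, in the order asked, and still so for the second after the job is handed in, with the robot touching nothing.
It also fails if it takes over 42 s, if anything falls off the work surface, if the arm or the gripper's body presses on something with over 40 N, if the wrist force passes 120 N, or if a joint passes its speed limit or range.

## Robot

A 6-joint arm with a two-finger parallel gripper is mounted at the origin on a cart in front of the work surface, level with it; the furniture and walls round the work are solid. World frame = base frame: x ahead of the robot, y to its left, z up, the work surface at z = 0. Lengths are in m, angles in degrees, forces in N, time in s.
With the tool pointing down it reaches from about 0.4 to 0.825 m from the base axis. Payload 7 kg.
Tool frame: the origin (TCP) lies on the centre line of the jaws, within the pads' length; the fingertips stand 19 mm ahead of it and the grasp point (between the pads) is the TCP; z points along the fingers, y is the line along which they close (so a half turn about z gives the same grasp; the last joint's range is limited). The gripper opens to 88 mm and grips with 3 to 60 N. Pads are 19 mm wide; open, the fingers measure 130 mm over their backs; the gripper's body (78 mm by 193 mm) begins 47 mm behind the grasp point.
Start: joints at [-60.384, 20.546, 0.682, 0, -70.136, -16.507], TCP at [0.153, -0.657, 0.21] pointing down, gripper open.
Joint ranges: [-176.03, 176.03], [-82.01, 121.73], [-58.28, 71.71], [-173.87, 95.51], [-174.79, -0.11], [-173.66, 173.66]. Speed limits (degrees/s): [136.94, 136.94, 172.46, 180, 180, 180].

## Interface

Orientations are given as [roll, pitch, yaw] about the fixed x, y, z axes, in that order (R = Rz(yaw) Ry(pitch) Rx(roll)).
In Python, from plant import get_state, capture, close_job gives the robot as it stands.
- The arm moves only by the tool apply_moves, never from a script. Its argument "targets" is a list of rows, each a list of 7 numbers: the opening, from 0 (shut) to 1 (fully open), then the shift along the tool's x, y, z normalised to -1 to 1, where 1 is 1000 mm, then the turn, a rotation vector about the tool's x, y, z normalised to -1 to 1, where 1 is 90 degrees. In form: [[claw, tx, ty, tz, ax, ay, az], ...]. A call has 1 to 20 rows; each row shifts and turns the commanded pose from where the row before left it, along the tool's axes as they then stand; what a row does not reach is not made up. A row lasts 1/12 s, in which the tool goes at most 41.7 mm and 7.16 degrees, less where a joint would pass 70% of its speed; a pose out of reach is approached as far as the arm can. A call with a number of a shift or a turn outside -1 to 1 is refused whole. A call with a gripper value outside its range is refused whole. The fingers move at their own pace and stop on an object; "newtons" is the grip in N (left out, the last holds). Time passes only in rows, so rows that do not move let the fingers close. It gives the time, the measured TCP pose, the force, the opening and the grip force at its end, in the units of the state.
- get_state(): the state, without advancing time (a new reading comes with each control period).
- capture(name): name is "scene" or "top"; returns a dict with "frame" (400x640x3 uint8, red, green, blue), "range_z" (400x640 float32, m along the optical axis (not along the pixel's ray), 0 where there is no reading), "camera_matrix" (3x3 intrinsics, pixels), "T" (4x4, takes a point from camera to world coordinates). Camera axes: x right, y down, z forward; pixel columns grow to the right and rows downward; lengths in m; the calibration is good to about 2 mm. A picture is of the moment at which its call begins.
- close_job(): hands the job in; it is judged then, once.
The state is a dict: "time_s": time; "joints": joint angles; "qd": joint speeds; "joint_torque": joint torques, N m; "tcp_pos": TCP position; "eef_rot": TCP orientation; "contact_force": force on the tool from outside, world axes, zero at the start; "moment": the same for the moment, N m; "gripper_width": finger opening in m; "gripper_force": force on a finger pad.
Only numpy, scipy, OpenCV 4.12 (cv2) and the standard library are available. Lean on these libraries where they do the work, as an engineer would, in place of code of your own. Each camera call takes 0.05 s, during which the arm holds its last target. There are 200 camera calls.

## Working session

There is one attempt and no reset: what is moved stays moved. The work goes in short steps, Python scripts to look and compute and a tool call to move; the robot and the scene stay as the last step left them, time stands still between calls to the robot, and variables do not carry over. Pictures are saved under pics/ and viewed, at most 10 in all, crops included, and the job is handed in when it is done.

Besides the shell and the picture viewer there is one more tool, called after ">>>" as name(argument=value, ...), one argument or row to a line, values as JSON. apply_moves: Moves the arm, as the interface text tells. Scaled input: -1 to 1 covers 1000 mm each way for a shift and 90 degrees each way for a turn. Its arguments: {"type":"object","properties":{"targets":{"type":"array","items":{"type":"array","items":{"type":"number"}}},"newtons":{"type":"number"}},"required":["targets"]}

```bash
mkdir -p pics
cat > h.py <<'E'
import numpy as np,cv2
from plant import get_state,capture,close_job
def snap(n,f):
    c=capture(n); cv2.imwrite(f'pics/{f}.png',c['frame'][:,:,::-1]); np.savez(f'{f}.npz',**c); return c
def world(c):
    K=c['camera_matrix'];z=c['range_z'];v,u=np.mgrid[:z.shape[0],:z.shape[1]]
    P=np.stack([(u-K[0,2])/K[0,0]*z,(v-K[1,2])/K[1,1]*z,z],-1)
    return P@c['T'][:3,:3].T+c['T'][:3,3]
E
python3 - <<'E'
from h import *
for n in('scene','top'):
    c=snap(n,n+'0');print(n,c['T'].round(3).tolist(),c['camera_matrix'][0,0])
s=get_state();print(s)
E
```

```text
scene [[-0.614, -0.381, 0.691, -0.263], [-0.789, 0.291, -0.541, 0.601], [0.005, -0.878, -0.479, 0.61], [0.0, 0.0, 0.0, 1.0]] 509.9821869003423
top [[0.001, -0.994, 0.111, 0.401], [-1.0, -0.002, -0.002, -0.039], [0.002, -0.111, -0.994, 1.013], [0.0, 0.0, 0.0, 1.0]] 409.21165675046404
{'time_s': 0.1, 'joints': array([-6.03840987e+01,  2.05852777e+01,  6.39373467e-01, -1.67121993e-02,
       -7.01372196e+01, -1.65068076e+01]), 'qd': array([-0.03190257, -0.19772729,  0.09494285, -0.01344173,  0.08864206,
        0.01113261]), 'joint_torque': array([-2.87544397e-03, -5.84161735e+01,  2.93750525e+01,  7.01558679e+00,
        1.01311225e-02, -6.97946643e-05]), 'tcp_pos': array([ 0.15295087, -0.65696461,  0.20944547]), 'eef_rot': array([ 1.79915838e+02, -8.55587348e-03, -1.66896590e+02]), 'contact_force': array([0.31866256, 0.16889761, 0.65319802]), 'moment': array([-0.01851365, -0.04752177,  0.01168339]), 'gripper_force': 0.0, 'gripper_width': 0.08764249345646377}
```

View pics/top0.png

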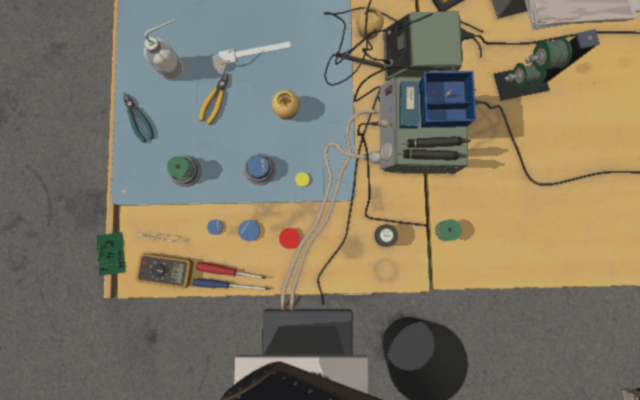

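View pics/scene0.png

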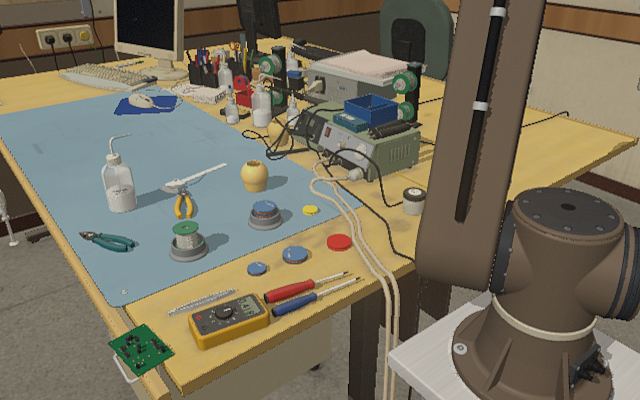

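The top view shows flat discs: small blue (215,227), larger blue (249,230), red (289,238) and yellow (303,179). The larger blue one fits the description. The cup with the blue pile is at (259,168), and the green-reel cup is at (183,168). The jar is at (386,235) and the loose green reel at (448,230). Next I measure these and confirm in a crop.

```bash
cat >> h.py <<'E'
def blue(c,box):
    hsv=cv2.cvtColor(c['frame'],cv2.COLOR_RGB2HSV)
    m=cv2.inRange(hsv,(102,100,60),(125,255,255)); k=np.zeros_like(m);u0,v0,u1,v1=box;k[v0:v1,u0:u1]=m[v0:v1,u0:u1]
    n,l,st,ce=cv2.connectedComponentsWithStats(k); return [(st[i],ce[i],l==i) for i in range(1,n) if st[i][4]>40]
def ray(c,uv,h):
    K=c['camera_matrix'];d=c['T'][:3,:3]@np.array([(uv[0]-K[0,2])/K[0,0],(uv[1]-K[1,2])/K[1,1],1]);o=c['T'][:3,3]
    return o+d*(h-o[2])/d[2]
E
python3 - <<'E'
from h import *
for n,box in(('top',(195,145,280,245)),('scene',(240,195,315,280))):
    c=dict(np.load(n+'0.npz'));W=world(c)
    print(n,'table',W[250,200] if n=='top' else W[290,300])
    for s,ce,m in blue(c,box):
        p=W[m&(c['range_z']>0)];z=np.median(p[:,2]);r=ray(c,ce,z);(cx,cy),(a,b),_=cv2.fitEllipse(np.argwhere(m)[:,::-1].astype(np.float32)) if 0 else ((0,0),(0,0),0)
        print(s,ce.round(1),'med',np.median(p,0).round(4),'zp',np.percentile(p[:,2],[5,95]).round(3),'ray',r.round(4),'ext',(np.percentile(p,98,axis=0)-np.percentile(p,2,axis=0)).round(3))
c=np.load('top0.npz')['frame'][140:260,180:340,::-1];d=np.load('scene0.npz')['frame'][185:305,230:390,::-1]
cv2.imwrite('pics/crop.png',cv2.resize(np.vstack([c,d]),None,fx=2.5,fy=2.5,interpolation=cv2.INTER_CUBIC))
E
```

```text
top table [4.05269085e-01 2.47886697e-01 3.47079979e-04]
[248 157  16  19 170] [254.4 165.8] med [0.6064 0.1118 0.0437] zp [0.041 0.047] ray [0.607  0.1114 0.0437] ext [0.043 0.031 0.007]
[208 221   8  11  54] [211.6 226.4] med [0.4626 0.2185 0.0086] zp [0.006 0.013] ray [0.4628 0.2191 0.0086] ext [0.022 0.016 0.008]
[241 223  17  16 135] [250.7 232.8] med [0.4466 0.121  0.0114] zp [0.009 0.014] ray [0.4473 0.1223 0.0114] ext [0.032 0.036 0.007]
scene table [0.34468794 0.1916608  0.01347986]
```

View pics/crop.png

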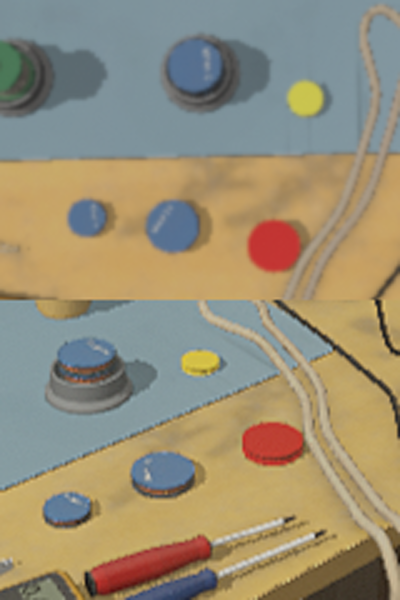

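The crop confirms it: the larger blue disc at top px (249,230) is about twice the area of the small one at (215,227), so it is the solder_wick. The target pile is at (258,166). My mask was partial, so I'll refine it.

Run:
```python
from h import *
B={'top':[(234,216,266,246),(243,152,275,182)],'scene':[(280,243,312,266),(248,197,284,217)]}
for n in B:
    c=dict(np.load(n+'0.npz'));W=world(c);hsv=cv2.cvtColor(c['frame'],cv2.COLOR_RGB2HSV)
    for u0,v0,u1,v1 in B[n]:
        k=np.zeros((400,640),np.uint8);k[v0:v1,u0:u1]=cv2.inRange(hsv,(100,95,60),(130,255,255))[v0:v1,u0:u1]
        k=cv2.morphologyEx(k,cv2.MORPH_CLOSE,np.ones((5,5)))
        cn=max(cv2.findContours(k,0,2)[0],key=cv2.contourArea);e=cv2.fitEllipse(cv2.convexHull(cn))
        p=W[(k>0)&(c['range_z']>0)];z=np.median(p[:,2]);print(n,cv2.boundingRect(cn),np.round(e[0],1),np.round(e[1],1),'z',p[:,2].mean().round(4),z.round(4),[ray(c,e[0],h)[:2].round(4) for h in(.011,.044,.050,.06)], 'mm/px',np.median(c['range_z'][k>0])/c['camera_matrix'][0,0]*1000)
```

```text
top (240, 221, 19, 19) [248.9 229.9] [18.1 18.5] z 0.0115 0.0114 [array([0.4542, 0.127 ]), array([0.4525, 0.1215]), array([0.4522, 0.1205]), array([0.4516, 0.1189])] mm/px 2.447277772347972
top (248, 156, 20, 21) [257.6 166. ] [19.6 20.1] z 0.0438 0.0437 [array([0.6134, 0.1085]), array([0.6064, 0.1036]), array([0.6051, 0.1028]), array([0.603 , 0.1013])] mm/px 2.409317890650292
scene (283, 248, 5, 10) [285.9 252.5] [5.7 9.6] z 0.0099 0.0099 [array([0.4616, 0.1448]), array([0.4217, 0.1699]), array([0.4144, 0.1745]), array([0.4023, 0.1821])] mm/px 2.0216979458009328
scene (253, 201, 22, 15) [263.3 207.5] [14.1 21.9] z 0.0411 0.0416 [array([0.6459, 0.0856]), array([0.5958, 0.114 ]), array([0.5867, 0.1192]), array([0.5715, 0.1278])] mm/px 2.2298579592871244
```

>>> apply_moves(
  targets=[
    [1, 0, 0.034, 0, 0, 0, 0],
    [1, 0, 0.034, 0, 0, 0, 0],
    [1, 0, 0.034, 0, 0, 0, 0],
    [1, 0, 0.034, 0, 0, 0, 0],
    [1, 0, 0.034, 0, 0, 0, 0],
    [1, 0, 0.034, 0, 0, 0, 0],
    [1, 0, 0, 0, 0, 0, 0],
  ],
  newtons=10,
)

```text
time_s: 0.68
tcp_pos: [0.1048, -0.4535, 0.2102]
eef_rot: [179.9, 0.1, -166.9]
contact_force: [0.3, -0.1, -1.2]
gripper_width: 0.0877
gripper_force: 0.0
```

>>> apply_moves(
  targets=[
    [1, -0.038, 0.0015, 0, 0, 0, -0.0514],
    [1, -0.038, 0.0015, 0, 0, 0, -0.0514],
    [1, -0.038, 0.0015, 0, 0, 0, -0.0514],
    [1, -0.038, 0.0015, 0, 0, 0, -0.0514],
    [1, -0.038, 0.0015, 0, 0, 0, -0.0514],
    [1, -0.038, 0.0015, 0, 0, 0, -0.0514],
    [1, -0.038, 0.0015, 0, 0, 0, -0.0514],
    [1, -0.038, 0.0015, 0, 0, 0, -0.0514],
    [1, -0.038, 0.0015, 0, 0, 0, -0.0514],
    [1, -0.038, 0.0015, 0, 0, 0, -0.0514],
    [1, -0.038, 0.0015, 0, 0, 0, -0.0514],
    [1, -0.038, 0.0015, 0, 0, 0, -0.0514],
    [1, -0.038, 0.0015, 0, 0, 0, -0.0514],
    [1, -0.038, 0.0015, 0, 0, 0, -0.0514],
    [1, -0.038, 0.0015, 0, 0, 0, -0.0514],
    [1, -0.038, 0.0015, 0, 0, 0, -0.0514],
    [1, -0.038, 0.0015, 0, 0, 0, -0.0514],
    [1, -0.038, 0.0015, 0, 0, 0, -0.0514],
  ],
)

```text
time_s: 2.18
tcp_pos: [0.4685, 0.0541, 0.2101]
eef_rot: [180.0, -0.0, -83.4]
contact_force: [1.4, 0.0, 0.4]
gripper_width: 0.0875
gripper_force: 0.0
```

>>> apply_moves(
  targets=[
    [1, -0.037, 0.0032, 0, 0, 0, 0],
    [1, -0.037, 0.0031, 0, 0, 0, 0],
    [1, 0, 0, 0.035, 0, 0, 0],
    [1, 0, 0, 0.035, 0, 0, 0],
    [1, 0, 0, 0.035, 0, 0, 0],
    [1, 0, 0, 0, 0, 0, 0],
    [1, 0, 0, 0, 0, 0, 0],
  ],
)

```text
time_s: 2.77
tcp_pos: [0.4533, 0.1242, 0.1045]
eef_rot: [179.8, -0.1, -83.6]
contact_force: [0.7, 0.2, 0.3]
gripper_width: 0.0874
gripper_force: 0.0
```

Run:
```python
from h import *
c=snap('scene','s1');d=snap('top','t1');s=get_state();print(s['tcp_pos'],s['eef_rot'],s['joints'].round(1),s['contact_force'])
cv2.imwrite('pics/c1.png',np.vstack([cv2.resize(x['frame'][a:a+110,b:b+200,::-1],None,fx=2.6,fy=2.6) for x,a,b in((c,180,220),(d,140,160))]))
```

```text
[0.45540991 0.12545029 0.10704781] [-1.79891803e+02  2.09499510e-02 -8.36085951e+01] [ 39.4   7.  -32.5   0.1 -50.4 -33. ] [ 0.50639039  0.11004826 -0.16046682]
```

View pics/c1.png

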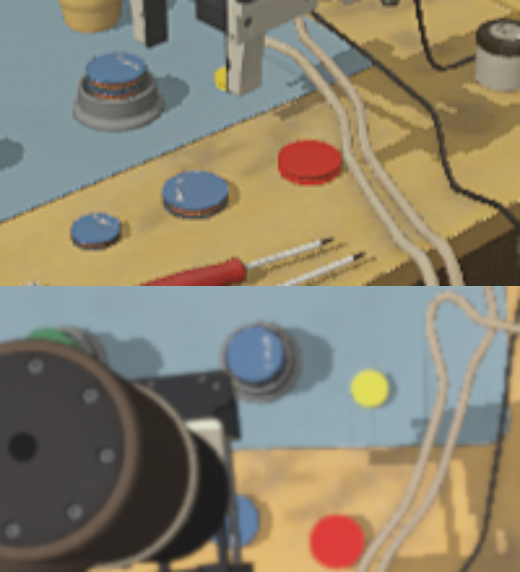

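The scene crop shows the loose wick at scene px (295,255), clear of everything, with the gripper above and behind it. The pile is at (265,208). I'll cross-check both positions by ray.

Run:
```python
from h import *
c=dict(np.load('s1.npz'));hsv=cv2.cvtColor(c['frame'],cv2.COLOR_RGB2HSV)
for (u0,v0,u1,v1),hs in(((280,243,312,266),(.011,)),((248,197,284,217),(.042,.044,.046))):
    k=np.zeros((400,640),np.uint8);k[v0:v1,u0:u1]=cv2.inRange(hsv,(100,70,60),(135,255,255))[v0:v1,u0:u1]
    k=cv2.morphologyEx(k,cv2.MORPH_CLOSE,np.ones((7,7)))
    cn=max(cv2.findContours(k,0,2)[0],key=cv2.contourArea);e=cv2.fitEllipse(cv2.convexHull(cn));print(cv2.boundingRect(cn),e,[ray(c,e[0],h).round(4) for h in hs])
ss=[]
for i in range(3): capture('top');ss.append(get_state()['tcp_pos'])
print(np.round(ss,4))
```

```text
(283, 246, 25, 15) ((294.5892333984375, 252.99867248535156), (14.019585609436035, 24.678857803344727), 87.28681945800781) [array([0.4495, 0.1317, 0.011 ])]
(253, 200, 23, 17) ((263.80792236328125, 207.75331115722656), (15.868764877319336, 23.64107894897461), 80.72119903564453) [array([0.5971, 0.112 , 0.042 ]), array([0.5941, 0.1137, 0.044 ]), array([0.5911, 0.1154, 0.046 ])]
[[0.4557 0.1257 0.1074]
 [0.4556 0.1257 0.1074]
 [0.4554 0.1256 0.1072]]
```

>>> apply_moves(
  targets=[
    [1, -0.002, 0.002, 0.03, 0, 0, 0],
    [1, 0, 0, 0.03, 0, 0, 0],
    [1, 0, 0, 0.015, 0, 0, 0],
    [1, 0, 0, 0.01, 0, 0, 0],
    [1, 0, 0, 0, 0, 0, 0],
    [1, 0, 0, 0, 0, 0, 0],
    [1, 0, 0, 0, 0, 0, 0],
  ],
)

```text
time_s: 3.6
tcp_pos: [0.4529, 0.1273, 0.0216]
eef_rot: [-179.9, 0.1, -83.6]
contact_force: [0.5, -0.6, -0.4]
gripper_width: 0.0875
gripper_force: 0.0
```

Run:
```python
from h import *
for i in range(2): capture('top');s=get_state();print(s['tcp_pos'].round(4),s['contact_force'].round(1))
c=snap('scene','s2');print(1)
cv2.imwrite('pics/c2.png',cv2.resize(c['frame'][180:300,220:380,::-1],None,fx=3,fy=3))
```

```text
[0.4529 0.1274 0.0216] [-0.1 -0.2  0. ]
[0.4528 0.1274 0.0215] [-1.  -0.2  0.7]
1
```

View pics/c2.png

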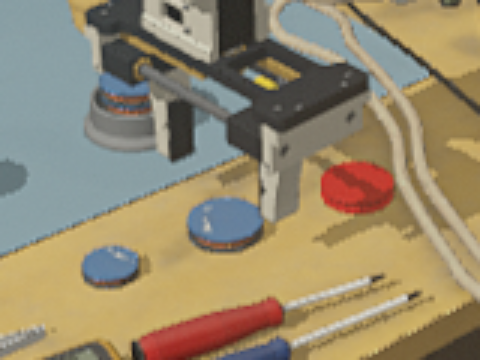

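The wick (crop 225,223) seems to lie nearer the camera than the line between the fingertips (near tip 278,218; far tip 178,158). I'll check this with depth before closing.

Run:
```python
from h import *
c=dict(np.load('s2.npz'));W=world(c)
def at(u,v): 
    U=int(220+u/3);V=int(180+v/3);print((U,V),W[V,U].round(4))
for p in((270,215),(278,212),(278,195),(290,205),(178,156),(180,140),(225,215),(225,205),(240,235),(275,224),(240,190),(120,290)):at(*p)
# table reading check
for p in((180,290),(250,265),(190,170)):at(*p)
```

```text
(310, 251) [0.3944 0.1326 0.0469]
(312, 250) [0.3931 0.1288 0.0482]
(312, 245) [0.3901 0.1308 0.0622]
(316, 248) [0.3903 0.1213 0.0513]
(279, 232) [0.4938 0.1389 0.0416]
(280, 226) [0.4922 0.1369 0.0561]
(295, 251) [0.4563 0.126  0.0097]
(295, 248) [0.4643 0.1206 0.0105]
(300, 258) [0.4281 0.1333 0.0115]
(311, 254) [0.3907 0.133  0.0421]
(300, 243) [ 0.4878  0.0919 -0.0015]
(260, 276) [4.395e-01 2.197e-01 3.000e-04]
(280, 276) [ 0.4196  0.187  -0.0029]
(303, 268) [ 0.411   0.1384 -0.0007]
(283, 236) [0.5297 0.1074 0.0006]
```

Run:
```python
from h import *
c=dict(np.load('s1.npz'));W=world(c)
for v in range(205,220,2): print(v,W[v,311].round(3),end=' ')
c=snap('scene','s3');W=world(c);print()
for v in range(240,262,2): print(v,W[v,311].round(3),c['frame'][v,311],end=' ')
s=get_state();print('\n',s)
```

```text
205 [0.392 0.13  0.148] 207 [0.395 0.128 0.142] 209 [0.394 0.129 0.139] 211 [0.393 0.13  0.135] 213 [0.394 0.129 0.131] 215 [0.394 0.129 0.126] 217 [0.554 0.014 0.003] 219 [0.551 0.017 0.   ] 
240 [0.391 0.132 0.074] [190 183 165] 242 [0.39  0.133 0.07 ] [189 184 164] 244 [0.392 0.132 0.064] [189 182 163] 246 [0.391 0.132 0.06 ] [186 181 163] 248 [0.39  0.133 0.056] [157 152 133] 250 [0.39  0.134 0.052] [154 146 129] 252 [0.394 0.131 0.044] [161 155 140] 254 [0.392 0.132 0.041] [147 133 108] 256 [0.433 0.103 0.001] [153 128  76] 258 [ 0.429  0.106 -0.001] [181 155  92] 260 [ 0.423  0.11  -0.001] [201 173 104] 
 {'time_s': 3.8, 'joints': array([ 3.97831492e+01,  1.39647821e+01, -3.83883192e+01,  4.25680020e-03,
       -3.75354287e+01, -3.34081542e+01]), 'qd': array([ 0.08267649,  0.24160316, -0.30003662, -0.11898442,  0.27666384,
       -0.10330093]), 'joint_torque': array([-6.09130453e-03, -3.88470197e+01,  1.90829051e+01,  4.55837309e+00,
       -1.61364052e-02,  2.60648185e-04]), 'tcp_pos': array([0.45251057, 0.12718268, 0.02121389]), 'eef_rot': array([-1.79905517e+02,  5.92048116e-02, -8.36215831e+01]), 'contact_force': array([ 0.40402214, -0.16202451, -0.39692823]), 'moment': array([-0.0018199 ,  0.14113423,  0.0198032 ]), 'gripper_force': 0.0, 'gripper_width': 0.08751317808181339}
```

Depth shows the fingertips really are about 40 mm above the table, while the state implies 2 mm. The same ~38 mm offset was there at the previous height. xy agrees with the state. I'll trust the cameras and creep down while watching the force.

>>> apply_moves(
  targets=[
    [1, 0, 0, 0.001, 0, 0, 0],
    [1, 0, 0, 0.001, 0, 0, 0],
    [1, 0, 0, 0.001, 0, 0, 0],
    [1, 0, 0, 0.001, 0, 0, 0],
    [1, 0, 0, 0, 0, 0, 0],
  ],
)

```text
time_s: 4.22
tcp_pos: [0.4518, 0.1266, 0.016]
eef_rot: [180.0, -0.0, -83.6]
contact_force: [0.6, -0.5, 0.0]
gripper_width: 0.0875
gripper_force: 0.0
```

There's no contact with the reported tip below the table, so the reported z is about 38 mm too low. Continuing down.

>>> apply_moves(
  targets=[
    [1, 0, 0, 0.01, 0, 0, 0],
    [1, 0, 0, 0.008, 0, 0, 0],
    [1, 0, 0, 0.004, 0, 0, 0],
    [1, 0, 0, 0, 0, 0, 0],
    [1, 0, 0, 0, 0, 0, 0],
  ],
)

```text
time_s: 4.63
tcp_pos: [0.4518, 0.1266, -0.006]
eef_rot: [179.9, -0.0, -83.6]
contact_force: [-0.1, 0.0, -0.6]
gripper_width: 0.0877
gripper_force: 0.0
```

Run:
```python
from h import *
c=snap('scene','s4');W=world(c);s=get_state();print(s['tcp_pos'],s['contact_force'])
for u in(309,311,313):
  for v in range(252,276,2): print(v,W[v,u].round(3),end=' ')
  print()
cv2.imwrite('pics/c4.png',cv2.resize(c['frame'][180:300,220:380,::-1],None,fx=3,fy=3))
```

```text
[ 0.45198041  0.12675188 -0.00576756] [ 0.65247698  0.05970712 -0.44189306]
252 [0.396 0.134 0.044] 254 [0.398 0.132 0.038] 256 [0.399 0.132 0.033] 258 [0.398 0.133 0.029] 260 [0.397 0.134 0.025] 262 [0.399 0.132 0.018] 264 [0.398 0.133 0.014] 266 [0.408 0.126 0.   ] 268 [0.403 0.13  0.   ] 270 [0.398 0.133 0.   ] 272 [ 0.395  0.136 -0.002] 274 [ 0.388  0.14  -0.001] 
252 [0.392 0.132 0.045] 254 [0.391 0.133 0.042] 256 [0.394 0.131 0.035] 258 [0.393 0.132 0.031] 260 [0.392 0.133 0.027] 262 [0.392 0.132 0.022] 264 [0.392 0.132 0.018] 266 [ 0.407  0.121 -0.001] 268 [ 0.404  0.124 -0.003] 270 [ 0.398  0.129 -0.002] 272 [ 0.391  0.133 -0.001] 274 [ 0.387  0.136 -0.002] 
252 [0.387 0.131 0.048] 254 [0.39  0.129 0.041] 256 [0.39  0.129 0.036] 258 [0.39  0.129 0.031] 260 [0.39  0.129 0.026] 262 [0.39  0.129 0.022] 264 [0.391 0.128 0.016] 266 [ 0.404  0.119 -0.001] 268 [0.398 0.123 0.   ] 270 [0.393 0.127 0.   ] 272 [0.387 0.132 0.001] 274 [ 0.385  0.133 -0.002]
```

View pics/c4.png

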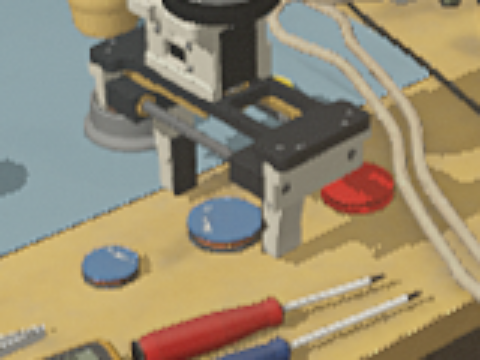

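The wick (225,222) now lies between the fingers (178,190 and 282,255). The tips are about 12 mm up, so I'll lower another 10 mm and close.

>>> apply_moves(
  targets=[
    [1, -0.001, 0, 0.004, 0, 0, 0],
    [1, 0, 0, 0.003, 0, 0, 0],
    [1, 0, 0, 0.002, 0, 0, 0],
    [1, 0, 0, 0.001, 0, 0, 0],
    [1, 0, 0, 0, 0, 0, 0],
  ],
)

```text
time_s: 5.1
tcp_pos: [0.4518, 0.1277, -0.0158]
eef_rot: [180.0, -0.0, -83.6]
contact_force: [-0.4, 0.8, 0.5]
gripper_width: 0.0876
gripper_force: 0.0
```

Run:
```python
from h import *
c=snap('scene','s5');W=world(c);s=get_state();print(s['tcp_pos'],s['contact_force'])
for u in(309,311,313):
  for v in range(262,276,1): print(v,W[v,u,2].round(3),end=' ')
  print()
```

```text
[ 0.45181119  0.12772779 -0.01580401] [ 0.52281163  0.27106078 -0.82884102]
262 0.017 263 0.017 264 0.015 265 0.011 266 0.007 267 0.007 268 0.007 269 -0.002 270 0.001 271 0.0 272 -0.001 273 0.001 274 -0.001 275 -0.0 
262 0.023 263 0.021 264 0.019 265 0.016 266 0.014 267 0.01 268 0.007 269 0.008 270 0.003 271 -0.002 272 -0.001 273 -0.001 274 0.001 275 -0.001 
262 0.021 263 0.018 264 0.016 265 0.013 266 0.01 267 0.008 268 0.008 269 0.004 270 0.001 271 -0.001 272 -0.002 273 -0.002 274 -0.0 275 0.001
```

>>> apply_moves(
  targets=[
    [0, 0, 0, 0, 0, 0, 0],
    [0, 0, 0, 0, 0, 0, 0],
    [0, 0, 0, 0, 0, 0, 0],
    [0, 0, 0, 0, 0, 0, 0],
    [0, 0, 0, 0, 0, 0, 0],
    [0, 0, 0, 0, 0, 0, 0],
    [0, 0, 0, 0, 0, 0, 0],
    [0, 0, 0, 0, 0, 0, 0],
  ],
  newtons=12,
)

```text
time_s: 5.82
tcp_pos: [0.4519, 0.1278, -0.0157]
eef_rot: [-180.0, 0.0, -83.6]
contact_force: [-0.3, 1.0, 0.4]
gripper_width: 0.0505
gripper_force: 12.0
```

>>> apply_moves(
  targets=[
    [0, 0, 0, -0.005, 0, 0, 0],
    [0, 0, 0, -0.015, 0, 0, 0],
    [0, 0, 0, -0.03, 0, 0, 0],
    [0, 0, 0, -0.03, 0, 0, 0],
    [0, 0, 0, -0.03, 0, 0, 0],
    [0, 0, 0, 0, 0, 0, 0],
    [0, 0, 0, 0, 0, 0, 0],
  ],
)

```text
time_s: 6.4
tcp_pos: [0.4529, 0.1286, 0.0963]
eef_rot: [-179.8, 0.1, -83.6]
contact_force: [-1.0, -0.0, -0.6]
gripper_width: 0.0508
gripper_force: 12.0
```

Run:
```python
from h import *
c=snap('scene','s6');d=snap('top','t6');s=get_state();print(s['tcp_pos'],s['contact_force'],s['gripper_width'])
cv2.imwrite('pics/c6.png',np.vstack([cv2.resize(x['frame'][a:a+120,b:b+160,::-1],None,fx=2.4,fy=2.4) for x,a,b in((c,150,220),(d,130,180))]))
```

```text
[0.45130669 0.12748294 0.0939767 ] [-0.50543697 -0.17470337 -1.30077803] 0.050916760875466406
```

View pics/c6.png

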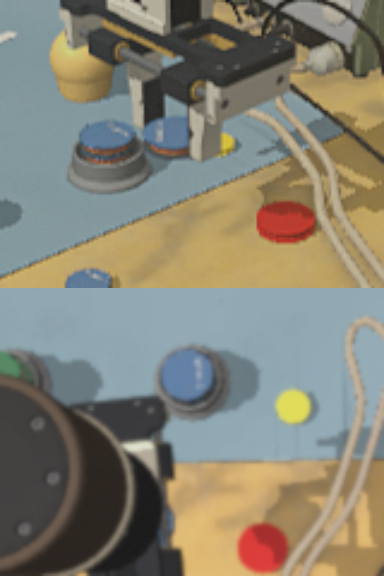

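The reel is held level between the fingers, at scene crop (168,135). The pile is clear at (108,135). Next I use depth to find the held reel's offset and the pile centre.

Run:
```python
from h import *
from scipy.optimize import least_squares
c=dict(np.load('s6.npz'));d=dict(np.load('t6.npz'))
def pts(c,box,zr):
    W=world(c);k=np.zeros(W.shape[:2],bool);u0,v0,u1,v1=box;k[v0:v1,u0:u1]=1
    hsv=cv2.cvtColor(c['frame'],cv2.COLOR_RGB2HSV);m=k&(W[...,2]>zr[0])&(W[...,2]<zr[1])&(c['range_z']>0)
    return W[m],hsv[m]
P,h=pts(c,(276,195,302,217),(.09,.14))
m=(h[:,0]>98)&(h[:,1]>80);Q=P[m];print('held blue',len(Q),Q.mean(0),np.percentile(Q,[2,50,98],axis=0).round(4).tolist())
Q=P[(P[:,0]>.42)&(P[:,0]<.485)&(P[:,2]<.130)];print('held all',len(Q),'y top pct',np.percentile(Q[:,1],[2,50,90,95,98,100]).round(4), 'z',np.percentile(Q[:,2],[2,50,98]).round(4))
for n,c,b in(('scene',dict(np.load('s4.npz')) if 0 else dict(np.load('s1.npz')),(248,195,284,222)),('top',d,(243,150,276,184)),('scene0',dict(np.load('scene0.npz')),(248,195,284,222)),('top0',dict(np.load('top0.npz')),(243,150,276,184))):
    P,h=pts(c,b,(.034,.07)); hull=cv2.convexHull(P[:,:2].astype(np.float32))
    (cx,cy),r=cv2.minEnclosingCircle(hull);print(n,len(P),'z pct',np.percentile(P[:,2],[5,50,90,95]).round(4),'circ',round(cx,4),round(cy,4),round(r,4),'mean',P.mean(0).round(4))
# cup rim from top: gray ring
P,h=pts(d,(240,148,280,188),(.012,.034));(cx,cy),r=cv2.minEnclosingCircle(P[:,:2].astype(np.float32));print('cup',len(P),cx,cy,r,np.percentile(P,[2,98],axis=0).round(3).tolist())
```

```text
held blue 178 [0.4547269  0.13525243 0.12212888] [[0.4312, 0.1153, 0.1204], [0.4555, 0.1347, 0.1222], [0.4766, 0.1541, 0.124]]
held all 362 y top pct [0.1156 0.1404 0.1529 0.1546 0.1564 0.1577] z [0.1123 0.1218 0.1285]
scene 248 z pct [0.0348 0.0415 0.043  0.0435] circ 0.6026 0.1071 0.0283 mean [0.6012 0.1084 0.041 ]
top 368 z pct [0.0402 0.0438 0.0461 0.0467] circ 0.6071 0.1038 0.0261 mean [0.6063 0.1036 0.0436]
scene0 250 z pct [0.0349 0.0415 0.043  0.0434] circ 0.6024 0.1061 0.0277 mean [0.6014 0.1087 0.041 ]
top0 371 z pct [0.0405 0.0437 0.0458 0.0466] circ 0.6072 0.1037 0.0261 mean [0.6064 0.1035 0.0435]
cup 219 0.6060218811035156 0.1013529971241951 0.03670671582221985 [[0.574, 0.07, 0.012], [0.64, 0.136, 0.034]]
```

Run:
```python
from h import *
def Q(f,box,zr):
    c=dict(np.load(f));W=world(c);k=np.zeros(W.shape[:2],bool);u0,v0,u1,v1=box;k[v0:v1,u0:u1]=1
    hsv=cv2.cvtColor(c['frame'],cv2.COLOR_RGB2HSV);m=k&(W[...,2]>zr[0])&(W[...,2]<zr[1])&(hsv[...,0]>98)&(hsv[...,1]>60)&(hsv[...,2]>90)
    return W[m][:,:3]
dv=np.array([-.69,.54,0]);dv/=np.linalg.norm(dv);nv=np.array([dv[1],-dv[0],0])
for n,f,b,z in(('held','s6.npz',(276,195,302,217),(.1195,.126)),('pile','s6.npz',(248,195,276,222),(.0395,.047)),('loose','s1.npz',(278,240,314,268),(.0085,.014))):
    P=Q(f,b,z);print(n,len(P),'along-view',np.percentile(P@dv,[1,99]).round(4),'across',np.percentile(P@nv,[1,99]).round(4),'mid',((np.percentile(P@dv,[1,99]).mean())*dv+np.percentile(P@nv,[1,99]).mean()*nv).round(4)[:2],'z',np.median(P[:,2]).round(4))
```

```text
held 192 along-view [-0.2997 -0.2498] across [0.3709 0.4054] mid [0.4556 0.1363] z 0.1222
pile 184 along-view [-0.4334 -0.3852] across [0.4326 0.4811] mid [0.6039 0.1075] z 0.0416
loose 236 along-view [-0.2986 -0.2491] across [0.3574 0.404 ] mid [0.4503 0.1311] z 0.0101
```

>>> apply_moves(
  targets=[
    [0, 0.0067, -0.025, 0, 0, 0, 0],
    [0, 0.0067, -0.025, 0, 0, 0, 0],
    [0, 0.0067, -0.025, 0, 0, 0, 0],
    [0, 0.0067, -0.025, 0, 0, 0, 0],
    [0, 0.0067, -0.025, 0, 0, 0, 0],
    [0, 0.0067, -0.0247, 0, 0, 0, 0],
    [0, 0, 0, 0.015, 0, 0, 0],
    [0, 0, 0, 0.015, 0, 0, 0],
    [0, 0, 0, 0.01, 0, 0, 0],
    [0, 0, 0, 0, 0, 0, 0],
    [0, 0, 0, 0, 0, 0, 0],
    [0, 0, 0, 0, 0, 0, 0],
  ],
)

```text
time_s: 7.5
tcp_pos: [0.6052, 0.1046, 0.0545]
eef_rot: [-180.0, -0.0, -83.6]
contact_force: [0.7, -0.6, -0.1]
gripper_width: 0.0511
gripper_force: 12.0
```

Run:
```python
from h import *
c=snap('scene','s7');d=snap('top','t7');s=get_state();print(s['tcp_pos'],s['eef_rot'],s['contact_force'],s['gripper_width'])
cv2.imwrite('pics/c7.png',np.vstack([cv2.resize(x['frame'][a:a+80,b:b+110,::-1],None,fx=3.6,fy=3.6) for x,a,b in((c,160,220),(d,130,210))]))
```

```text
[0.60550023 0.10481342 0.0552092 ] [-1.79921554e+02  1.91499268e-02 -8.35915033e+01] [ 0.77119868 -0.10740734  0.07922896] 0.051436327840028696
```

View pics/c7.png

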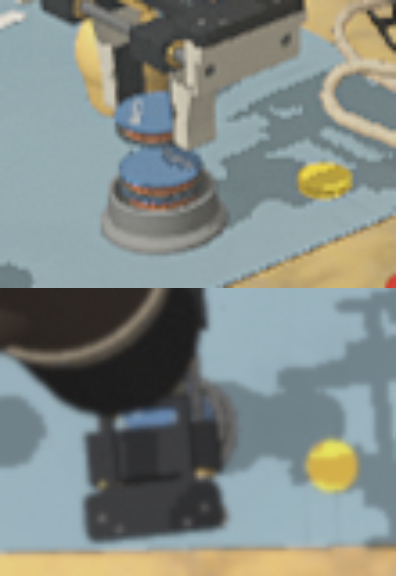

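The held reel sits above the pile, at scene crop (145,118) over (160,165), with left edges at 115 and 119, which agrees with perspective. I'll do one numeric alignment check.

Run:
```python
from h import *
c=dict(np.load('s7.npz'));W=world(c);hsv=cv2.cvtColor(c['frame'],cv2.COLOR_RGB2HSV)
dv=np.array([-.788,.616,0]);nv=np.array([.616,.788,0])
B=(hsv[...,0]>98)&(hsv[...,1]>60)&(hsv[...,2]>90);k=np.zeros_like(B);k[180:225,246:284]=1
for lo,hi in((.076,.092),(.0395,.047)):
    P=W[B&k&(W[...,2]>lo)&(W[...,2]<hi)];print(len(P),np.median(P[:,2]),'along',np.percentile(P@dv,[1,99]).round(4),'across',np.percentile(P@nv,[1,99]).round(4))
```

```text
130 0.07988637811337457 along [-0.4358 -0.3846] across [0.4467 0.4806]
185 0.04179170435072299 along [-0.4347 -0.3849] across [0.4329 0.4805]
```

Alignment is within 1 mm, and the gap is about 27 mm. I descend 21 mm, then creep.

>>> apply_moves(
  targets=[
    [0, 0, 0, 0.008, 0, 0, 0],
    [0, 0, 0, 0.007, 0, 0, 0],
    [0, 0, 0, 0.004, 0, 0, 0],
    [0, 0, 0, 0.002, 0, 0, 0],
    [0, 0, 0, 0, 0, 0, 0],
    [0, 0, 0, 0, 0, 0, 0],
    [0, 0, 0, 0, 0, 0, 0],
  ],
)

```text
time_s: 8.18
tcp_pos: [0.6052, 0.1045, 0.0334]
eef_rot: [-180.0, -0.0, -83.6]
contact_force: [-0.4, 0.0, -0.4]
gripper_width: 0.051
gripper_force: 12.0
```

>>> apply_moves(
  targets=[
    [0, 0, 0, 0.001, 0, 0, 0],
    [0, 0, 0, 0.001, 0, 0, 0],
    [0, 0, 0, 0.001, 0, 0, 0],
    [0, 0, 0, 0, 0, 0, 0],
    [0, 0, 0, 0, 0, 0, 0],
  ],
)

```text
time_s: 8.6
tcp_pos: [0.6051, 0.1044, 0.0302]
eef_rot: [180.0, -0.0, -83.6]
contact_force: [0.3, 0.2, -1.1]
gripper_width: 0.0514
gripper_force: 12.0
```

>>> apply_moves(
  targets=[
    [0, 0, 0, 0.0005, 0, 0, 0],
    [0, 0, 0, 0, 0, 0, 0],
    [0, 0, 0, 0.0005, 0, 0, 0],
    [0, 0, 0, 0, 0, 0, 0],
    [0, 0, 0, 0, 0, 0, 0],
  ],
)

```text
time_s: 9.02
tcp_pos: [0.6051, 0.1044, 0.0292]
eef_rot: [180.0, -0.0, -83.6]
contact_force: [0.3, -1.1, -0.2]
gripper_width: 0.0514
gripper_force: 12.0
```

>>> apply_moves(
  targets=[
    [0, 0, 0, 0.0005, 0, 0, 0],
    [0, 0, 0, 0, 0, 0, 0],
    [0, 0, 0, 0, 0, 0, 0],
  ],
)

```text
time_s: 9.27
tcp_pos: [0.605, 0.1044, 0.0287]
eef_rot: [180.0, -0.0, -83.6]
contact_force: [0.6, -0.4, -0.3]
gripper_width: 0.0514
gripper_force: 12.0
```

>>> apply_moves(
  targets=[
    [0, 0, 0, 0.0005, 0, 0, 0],
    [0, 0, 0, 0, 0, 0, 0],
    [0, 0, 0, 0, 0, 0, 0],
  ],
)

```text
time_s: 9.52
tcp_pos: [0.6051, 0.1044, 0.0282]
eef_rot: [180.0, -0.0, -83.6]
contact_force: [0.7, 0.7, 0.1]
gripper_width: 0.0509
gripper_force: 12.0
```

>>> apply_moves(
  targets=[
    [0, 0, 0, 0.0005, 0, 0, 0],
    [0, 0, 0, 0, 0, 0, 0],
    [0, 0, 0, 0, 0, 0, 0],
  ],
)

```text
time_s: 9.77
tcp_pos: [0.6051, 0.1044, 0.0277]
eef_rot: [180.0, -0.0, -83.6]
contact_force: [-0.1, -0.5, -0.7]
gripper_width: 0.0511
gripper_force: 12.0
```

>>> apply_moves(
  targets=[
    [0, 0, 0, 0.0005, 0, 0, 0],
    [0, 0, 0, 0, 0, 0, 0],
    [0, 0, 0, 0, 0, 0, 0],
  ],
)

```text
time_s: 10.02
tcp_pos: [0.6051, 0.1045, 0.0273]
eef_rot: [-180.0, 0.0, -83.6]
contact_force: [0.3, 0.4, -0.9]
gripper_width: 0.0509
gripper_force: 12.0
```

>>> apply_moves(
  targets=[
    [0, 0, 0, 0.0005, 0, 0, 0],
    [0, 0, 0, 0, 0, 0, 0],
    [0, 0, 0, 0, 0, 0, 0],
  ],
)

```text
time_s: 10.27
tcp_pos: [0.6051, 0.1044, 0.0271]
eef_rot: [-180.0, -0.0, -83.6]
contact_force: [-1.3, 0.2, 4.7]
gripper_width: 0.0512
gripper_force: 12.0
```

The force is 4.7 N upward, so the reel rests on the pile. Release and retreat straight up.

>>> apply_moves(
  targets=[
    [0.85, 0, 0, 0, 0, 0, 0],
    [0.85, 0, 0, 0, 0, 0, 0],
    [0.85, 0, 0, 0, 0, 0, 0],
    [0.85, 0, 0, 0, 0, 0, 0],
    [0.85, 0, 0, 0, 0, 0, 0],
    [0.85, 0, 0, 0, 0, 0, 0],
  ],
)

```text
time_s: 10.77
tcp_pos: [0.6051, 0.1044, 0.0266]
eef_rot: [180.0, -0.0, -83.6]
contact_force: [0.2, 0.1, 0.0]
gripper_width: 0.0741
gripper_force: 0.0
```

>>> apply_moves(
  targets=[
    [0.85, 0, 0, -0.005, 0, 0, 0],
    [0.85, 0, 0, -0.01, 0, 0, 0],
    [0.85, 0, 0, -0.02, 0, 0, 0],
    [0.85, 0, 0, -0.03, 0, 0, 0],
    [0.85, 0, 0, -0.03, 0, 0, 0],
    [0.85, 0, 0, -0.03, 0, 0, 0],
    [0.85, 0, 0, -0.03, 0, 0, 0],
    [0.85, 0, 0, 0, 0, 0, 0],
    [0.85, 0, 0, 0, 0, 0, 0],
  ],
)

```text
time_s: 11.52
tcp_pos: [0.6063, 0.1049, 0.1852]
eef_rot: [-179.7, 0.1, -83.6]
contact_force: [0.6, -0.6, -0.8]
gripper_width: 0.0744
gripper_force: 0.0
```

Run:
```python
from h import *
c=snap('scene','s8');s=get_state();print(s['time_s'],s['tcp_pos'],s['contact_force'],s['gripper_width'])
W=world(c);hsv=cv2.cvtColor(c['frame'],cv2.COLOR_RGB2HSV)
dv=np.array([-.788,.616,0]);nv=np.array([.616,.788,0])
B=(hsv[...,0]>98)&(hsv[...,1]>60)&(hsv[...,2]>90);k=np.zeros_like(B);k[180:225,246:284]=1
P=W[B&k&(W[...,2]>.0495)&(W[...,2]<.06)];print(len(P),np.median(P[:,2]),'along',np.percentile(P@dv,[1,99]).round(4),'across',np.percentile(P@nv,[1,99]).round(4))
cv2.imwrite('pics/c8.png',cv2.resize(c['frame'][150:290,220:420,::-1],None,fx=3.5,fy=3.5))
```

```text
11.5667 [0.60524983 0.10461335 0.18323082] [-0.30872514 -0.86376581 -0.23606407] 0.0744741674882348
187 0.052691175811925284 along [-0.4331 -0.385 ] across [0.4318 0.4797]
```

View pics/c8.png

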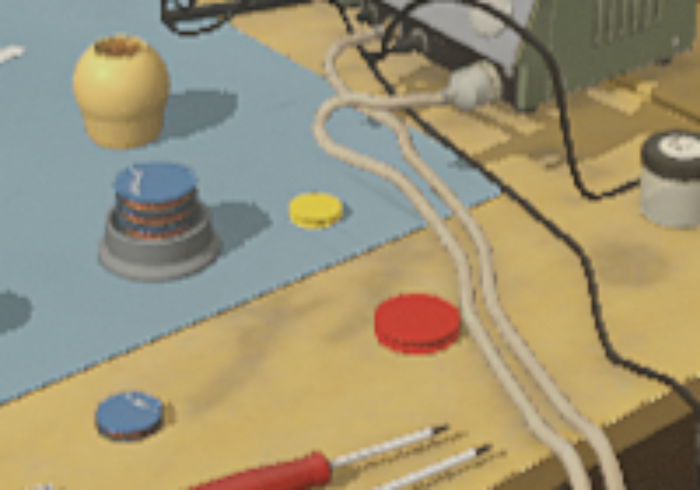

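The reel lies flat and centred on the pile at crop (155,182), blue side up. It is 11 mm above the old top and within 1 mm of centre. The jar at (670,180) is where it was.

```bash
python3 -c "
from h import *
print(close_job())"
```

```text
the job is handed in; nothing more can be done
None
```

The larger blue reel now rests flat, blue side up and within about 1 mm of centre on the blue pile; I lowered it until about 5 N of contact before releasing, left the jar and green reel alone, and handed the job in at about 11.6 s.

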